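Refit the drip grille of a water dispenser

TASK

Put the drip grille back in the water dispenser: set it flat on the ledge in front of the recess, with its finger tab at the front (away from the column), then slide it along the ledge, without lifting it over the recess, in under the spout until it drops fully home, flat in the recess. Let go of it, and leave the mug, the jug and the carton standing where they are.

Things in the scene. Friction and masses are not known exactly. Their poses are not given: they have to be found in the camera images.
- dispenser: Black countertop water dispenser, fixed. Origin on the counter; +x runs from its front to its back, z up. Plinth x -200 to +150 mm, 200 mm wide, flat deck 30 mm above the counter. From the front: ledge x -200 to -80 mm; recess x -80 to +27 mm; column x +30 to +150 mm, 200 mm wide, 380 mm high, with the spout jutting forward over the recess.
- recess (a point): Centre of the shallow rectangular recess under the spout (107 mm along x, 137 mm wide, 8 mm deep, square edges, flat floor), at deck height, 30 mm above the counter, at x = -26.5 mm of the dispenser. Axes as the dispenser's: +x from front to column.
- ledge (a point): Centre of the plain ledge in front of the recess (120 mm long, 200 mm wide), on the deck, 113.5 mm in front of the recess centre. Axes as the dispenser's.
- nozzle (a point): Lower end of the nozzle (24 mm diameter), 210 mm above the counter, over the recess centre. The spout arm above it is 56 mm wide, reaches 26 mm farther forward and spans 225 to 275 mm above the counter. An upright gripper on the seated grille's tab would hit them: lean the tool so that the gripper's body is towards the dispenser's front, 25 to 45 degrees.
- grille: Loose stainless drip grille, a slotted flat plate 100 mm (x) by 130 mm (y) by 7 mm thick, about 0.25 kg, flat on the counter at first. Origin at the centre of its underside, z up. An upright finger tab near its front (-x) edge: 36 mm along x, 12 mm along y, 30 mm tall above the plate. Seated, its x points as the dispenser's, with 3.5 mm play each side, its top 1 mm below the deck.
- tab (a point): Top centre of the grille's finger tab, 37 mm above the grille's underside, at x = -25 mm, y = 0 of the grille. Axes as the grille's.
- mug: White ceramic mug, 80 mm diameter, 95 mm tall, bystander. Origin at the centre of its underside.
- jug: White plastic jug with a blue cap, 110 mm diameter, 232 mm tall, bystander. Origin at the centre of its underside.
- carton: Cardboard carton 70 x 120 mm, 60 mm tall, bystander. Origin at the centre of its underside.
Things that resemble listed ones, but are neither listed nor needed, are in the scene too. Of the things that look like the grille, the middle-sized one is meant.

How it is judged:
On the way, in this order (a step that is already met when the one before it is completed fails the run):
1. the grille lies flat on the ledge in front of the recess, touching it (x of grille in the frame of recess between -0.17 and -0.055 m and y of grille in the frame of recess between -0.03 and 0.03 m and z of grille in the frame of recess between -0.005 and 0.005 m and angle between grille's own z axis and vertical below 0.1 rad and contact force between grille and dispenser above 0.2 N), for 0.1 s.
2. the grille slides in, still on the deck, half over the recess (x of grille in the frame of recess between -0.05 and -0.008 m and y of grille in the frame of recess between -0.03 and 0.03 m and z of grille in the frame of recess between -0.005 and 0.005 m and angle between grille's own z axis and vertical below 0.1 rad and contact force between grille and dispenser above 0.2 N), for 0.04 s.
3. the grille has dropped fully home in the recess (horizontal distance between grille and recess below 0.006 m and z of grille in the frame of recess below -0.0055 m and angle between grille's own z axis and vertical below 0.035 rad and x of tab in the frame of recess below -0.015 m), for 0.2 s.
At the end, for the whole second after the job is handed in: The grille lies in the recess: centre within 6 mm of the recess centre, underside at least 5.5 mm below the deck, level within 2 degrees, tab towards the front, at rest and released; mug, jug and carton upright and within 30 mm of where they stood (all of step 3 and linear speed of grille below 0.01 m/s and contact force between grille and the fingers below 0.1 N and distance of each of mug, jug, carton from where it was at the start of the episode below 0.03 m and angle between each of mug, jug, carton's own z axis and vertical below 0.2 rad); the robot touches nothing.
It fails at once if the grille was lifted more than 15 mm above the deck over the recess instead of being slid in (z of grille in the frame of recess above 0.015 m and x of grille in the frame of recess between -0.05 and 0.05 m and y of grille in the frame of recess between -0.06 and 0.06 m).
It fails at once if a bystander was moved or knocked over (not (distance of each of mug, jug, carton from where it was at the start of the episode below 0.03 m and angle between each of mug, jug, carton's own z axis and vertical below 0.2 rad)).
It also fails if it takes over 45 s, if anything falls off the work surface, if the arm or the gripper's body presses on something with over 40 N, if the wrist force passes 120 N, or if a joint passes its speed limit or range.

ROBOT

A 6-joint arm with a two-finger parallel gripper is mounted at the origin on the work surface. World frame = base frame: x ahead of the robot, y to its left, z up, the work surface at z = 0. Lengths are in m, angles in rad, forces in N, time in s.
With the tool pointing down it reaches from about 0.425 to 0.95 m from the base axis. Payload 3.5 kg.
Tool frame: the origin (TCP) lies between the finger pads; the fingertips stand 22 mm ahead of it and the grasp point (between the pads) lies 3 mm ahead of it (ctrl.nose_length is the z of the fingertips in the tool frame, in m); z points along the fingers, y is the line along which they close (so a half turn about z gives the same grasp; the last joint's range is limited). The gripper opens to 85 mm and grips with 20 to 120 N. Pads are 22 mm wide; open, the fingers measure 114 mm over their backs; the gripper's body (76 mm by 85 mm) begins 54 mm behind the grasp point. The pads swing forward as they close: fully open they stand 13 mm farther back than shut.
Start: joints at [0.996, 0.286, 1.577, -0, 1.279, -0.15], TCP at [0.278, 0.615, 0.227] pointing down, gripper open.
Joint ranges: [-2.77, 2.77], [-0.9, 2.22], [0.21, 2.48], [-1.53, 4.67], [0.24, 2.81], [-2.84, 2.84]. Speed limits (rad/s): [2.79, 2.79, 3.14, 3.14, 3.14, 3.14].

INTERFACE

Orientations are given as a unit quaternion [x, y, z, w].
In Python, from plant import ctrl gives the robot as it stands. The module is installed in compiled form; this text tells all that it offers.
- The arm moves only by the tool send_rows, never from a script. Its argument "rows" is text: rows parted by semicolons, each of 7 numbers parted by spaces: the turn, a rotation vector about the tool's x, y, z in a scale on which 1.0 is 120 degrees, then the shift along the tool's x, y, z in fractions of the full range, 1 being 1000 mm, then the opening, from -1 (shut) to 1 (fully open). A call has 1 to 8 rows; each row is the pose to reach, as a shift and turn from the pose commanded when the call began, along the tool's axes at that moment; what a row does not reach only later rows make up. A row lasts 1/8 s, in which the tool goes at most 62.5 mm and 10.7 degrees, less where a joint would pass 70% of its speed; a pose out of reach is approached as far as the arm can. A call with a gripper value outside its range is refused whole. The fingers move at their own pace and stop on an object; "grip_force" is the grip in N (left out, the last holds). Time passes only in rows, so rows that repeat a pose let the fingers close. It gives the time, the measured TCP pose, the force, the opening and the grip force at its end, in the units of the state.
- ctrl.get_state(): the state, without advancing time (a new reading comes with each control period).
- ctrl.read_camera(name): name is "scene" or "top"; returns a dict with "color" (480x640x3 uint8, red, green, blue), "fx", "fy", "cx", "cy" (pixels), "D" ([k1, k2, p1, p2, k3] as OpenCV has them; the pictures are not rectified), "extrinsics" (4x4, takes a point from world to camera coordinates). Camera axes: x right, y down, z forward; pixel columns grow to the right and rows downward; lengths in m; the calibration is good to about 2 mm. A picture is of the moment at which its call begins. There is no depth.
- ctrl.sign_off(): hands the job in; it is judged then, once.
Trained networks look in a picture, given as the dict that the camera call returned (one of the last four; its "shot" number tells which), for a name from the list of things; names that differ only in an ending like _2 or _b are one class to them, and where a whole thing is asked for, a point or a joint stands for the part that bears it (a point fixed in the world has none). Each returns a list of dicts, best first, with "p" (0 to 1); they miss things now and then, are a little off and sometimes report something else, mostly with a low value. They report only what shows in the picture. A call takes as long as a camera call. They do not tell look-alikes from the thing itself.
- ctrl.look_for(picture, target): "position" ([x, y, z] in m, in the coordinates of the camera as it stood for that picture, good to about 4 mm: the middle of the surface that is visible of it).
The state is a dict: "time": time; "qpos": joint angles; "dq": joint speeds; "joint_efforts": joint torques, N m; "eef_pos": TCP position; "tcp_rot": TCP orientation; "contact_force": force on the tool from outside, world axes, zero at the start; "wrist_torque": the same for the moment, N m; "opening": opening from 0.0 (shut) to 1.0 (fully open); "finger_force": force on a finger pad.
Only numpy, scipy, OpenCV 4.12 (cv2) and the standard library are available. Lean on these libraries where they do the work, as an engineer would, in place of code of your own. Each camera call takes 0.05 s, during which the arm holds its last target. There are 200 camera calls.

## Working session

There is one attempt and no reset: what is moved stays moved. The work goes in short steps, Python scripts to look and compute and a tool call to move; the robot and the scene stay as the last step left them, time stands still between calls to the robot, and variables do not carry over. Pictures are saved under pics/ and viewed, at most 10 in all, crops included, and the job is handed in when it is done.

Besides the shell and the picture viewer there is one more tool, called after "Request:" as a command line: name --argument value ..., lists and objects as JSON in quotes. send_rows: Moves the arm, as the interface text tells. Its arguments: {"type":"object","properties":{"rows":{"type":"string"},"grip_force":{"type":"number"}},"required":["rows"]}

```bash
mkdir -p pics; cat > h.py <<'E'
import numpy as np, cv2
from plant import ctrl
from scipy.spatial.transform import Rotation as R
def shot(n):
    return ctrl.read_camera(n)
def K(p): return np.array([[p['fx'],0,p['cx']],[0,p['fy'],p['cy']],[0,0,1.]])
def proj(p,X):
    E=np.array(p['extrinsics']); r,_=cv2.Rodrigues(E[:3,:3])
    return cv2.projectPoints(np.array(X,float).reshape(-1,1,3),r,E[:3,3],K(p),np.array(p['D']))[0].reshape(-1,2)
def toworld(p,c):
    E=np.array(p['extrinsics']); return E[:3,:3].T@(np.array(c)-E[:3,3])
def onplane(p,uv,z):
    E=np.array(p['extrinsics']); n=cv2.undistortPoints(np.array(uv,float).reshape(-1,1,2),K(p),np.array(p['D'])).reshape(-1,2)
    d=np.c_[n,np.ones(len(n))]@E[:3,:3]; o=-E[:3,:3].T@E[:3,3]
    return o+d*((z-o[2])/d[:,2])[:,None]
def save(p,f): cv2.imwrite('pics/'+f,p['color'][:,:,::-1])
E
python3 - <<'E'
from h import *
ps={n:shot(n) for n in('scene','top')}
for n,p in ps.items():
    save(p,n+'0.png')
    print(n, np.linalg.inv(np.array(p['extrinsics']))[:3].round(3).tolist())
    for t in ('dispenser','recess','ledge','nozzle','grille','tab','mug','jug','carton'):
        try:
            for d in ctrl.look_for(p,t)[:4]:
                w=toworld(p,d['position']); print(n,t,round(d['p'],2),w.round(3),proj(p,w).round(0)[0])
        except Exception as e: print(t,e)
E
```

```text
scene [[0.674, 0.546, -0.497, 1.294], [0.738, -0.486, 0.468, -0.637], [0.014, -0.683, -0.73, 1.232]]
scene dispenser 0.87 [ 0.546 -0.184  0.185] [228. 277.]
scene recess 0.65 [ 0.548 -0.187  0.187] [227. 278.]
scene ledge 0.59 [ 0.548 -0.184  0.19 ] [229. 276.]
scene nozzle 0.62 [ 0.548 -0.183  0.185] [229. 278.]
scene grille 0.9 [0.296 0.42  0.008] [337. 170.]
scene grille 0.62 [0.526 0.305 0.004] [364. 226.]
scene grille 0.56 [0.505 0.474 0.003] [397. 197.]
scene tab 0.97 [0.522 0.308 0.009] [364. 224.]
scene tab 0.89 [0.508 0.476 0.001] [398. 197.]
scene tab 0.82 [0.297 0.42  0.006] [337. 171.]
scene tab 0.61 [ 0.55  -0.181  0.183] [230. 278.]
scene mug 0.77 [0.758 0.09  0.053] [372. 303.]
scene jug 0.79 [ 0.374 -0.341  0.135] [132. 283.]
scene jug 0.5 [ 0.551 -0.18   0.185] [231. 278.]
scene carton 0.85 [0.726 0.24  0.063] [403. 263.]
scene carton 0.49 [ 0.373 -0.345  0.136] [131. 283.]
top [[-0.016, -0.98, 0.196, 0.276], [-1.0, 0.017, 0.0, 0.058], [-0.003, -0.196, -0.981, 1.324]]
top dispenser 0.65 [ 0.501 -0.128  0.278] [426. 227.]
top dispenser 0.21 [0.511 0.307 0.009] [225. 250.]
top recess 0.84 [ 0.499 -0.124  0.273] [423. 228.]
top ledge 0.92 [ 0.499 -0.127  0.277] [425. 228.]
top nozzle 0.82 [ 0.501 -0.13   0.277] [427. 227.]
top grille 0.86 [0.511 0.306 0.009] [225. 250.]
top grille 0.68 [0.28  0.42  0.005] [174. 349.]
top grille 0.66 [0.505 0.478 0.005] [153. 254.]
top grille 0.46 [ 0.332 -0.31   0.159] [508. 318.]
top tab 0.72 [0.281 0.422 0.007] [173. 349.]
top tab 0.66 [0.504 0.479 0.002] [153. 255.]
top tab 0.63 [0.514 0.309 0.008] [224. 249.]
top tab 0.22 [0.764 0.105 0.043] [308. 143.]
top mug 0.81 [0.764 0.103 0.043] [308. 143.]
top jug 0.67 [ 0.332 -0.311  0.158] [508. 318.]
top carton 0.77 [0.705 0.251 0.06 ] [246. 165.]
top carton 0.41 [0.515 0.308 0.008] [224. 249.]
```

View pics/scene0.png

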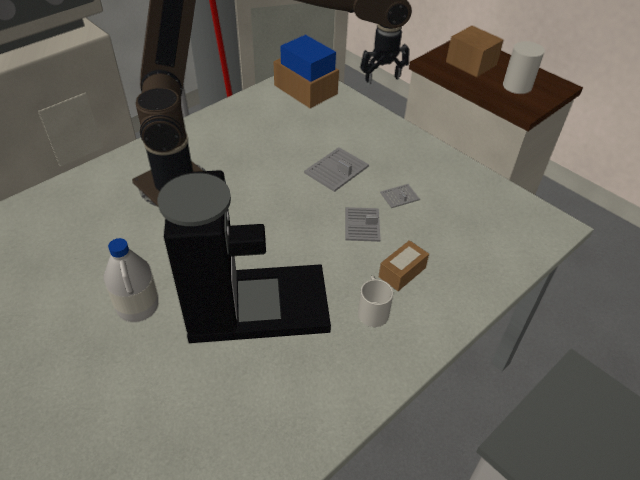

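View pics/top0.png

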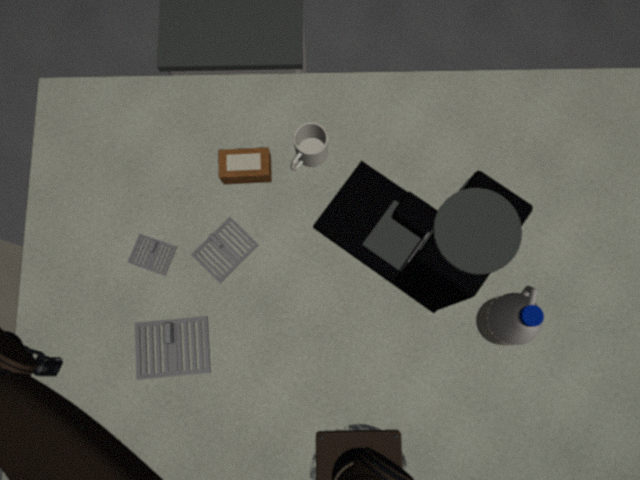

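Scene picture: large look-alike at (337,169), small at (400,195), middle at (362,224). In the top picture these are (173,347), (153,254) and (225,249). I choose the middle one at about (0.51, 0.306), and check it in a close crop together with the plinth.

```bash
python3 - <<'E'
from h import *
a=cv2.imread('pics/top0.png'); b=cv2.imread('pics/scene0.png')
def crop(i,x,y,w,h,s,g=1.):
    c=cv2.resize(i[y:y+h,x:x+w],None,fx=s,fy=s,interpolation=cv2.INTER_CUBIC); return np.clip(255*(c/255.)**g,0,255).astype('uint8')
t=np.hstack([crop(a,185,210,80,60,5),crop(b,325,195,80,60,5)])
u=np.hstack([crop(a,300,150,160,120,2.5,.5),crop(b,220,250,120,90,400/120,.5)])
cv2.imwrite('pics/c1.png',np.vstack([t,u]))
E
```

```text
(no output)
```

View pics/c1.png

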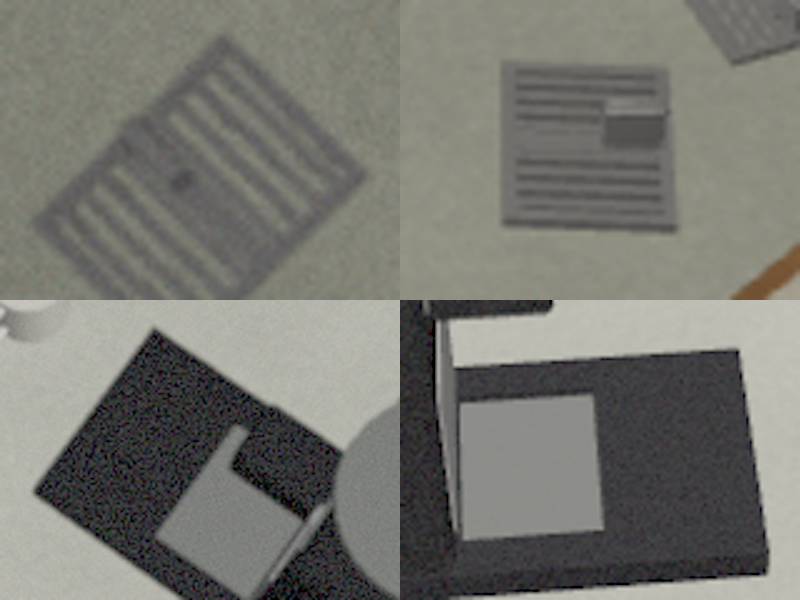

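The chosen grille is 100x130-like, between the others in size. Its tab is near the upper-left edge at (216,240) in the top picture. In the top picture the plinth's front corners are at (362,161) and (314,226), and the recess front corners at (394,200) and (363,246). Next I fit both poses.

```bash
cat > fit.py <<'E'
from h import *
from scipy.optimize import least_squares
def fit(obs,x0,z0=0):
    # obs: list (picture, [local pts],[pix])
    def w(v,L):
        c,s=np.cos(v[2]),np.sin(v[2]); L=np.array(L); return np.c_[v[0]+c*L[:,0]-s*L[:,1],v[1]+s*L[:,0]+c*L[:,1],L[:,2]+z0]
    f=lambda v:np.concatenate([(proj(p,w(v,L))-np.array(q)).ravel() for p,L,q in obs])
    r=least_squares(f,x0); return r.x,f(r.x).round(1)
E
python3 - <<'E'
from fit import *
s=shot('scene');t=shot('top')
z=.007
F=[(-.05,.065,z),(-.05,-.065,z),(.05,.065,z),(.05,-.065,z)]
T=[(230,217.4),(192,254),(258.4,245)]; S=[(380.4,240.2),(378.4,208.6),(345.4,239.4),(345.6,207.4)]
x0=[.51,.306,-2.3]
for o in ([(t,F[:3],T)],[(s,F,S)],[(t,F[:3],T),(s,F,S)]): print('grille',*fit(o,x0))
D=[(-.2,.1,.03),(-.2,-.1,.03),(-.08,.0685,.03),(-.08,-.0685,.03)]
T=[(362,161.2),(314,226.4),(394,200),(362.8,246)];S=[(330.4,325.9),(321.4,265),(281.2,319),(277.9,277.9)]
for o in ([(t,D,T)],[(s,D,S)],[(t,D,T),(s,D,S)]):
    v,r=fit(o,[.5,-.1,-2.3]); print('disp',v,r)
print('carton/mug ok', ctrl.get_state()['qpos'], ctrl.nose_length, R.from_quat(ctrl.get_state()['tcp_rot']).as_matrix().round(3).tolist())
E
```

```text
grille [ 0.51158056  0.30593154 -2.36272617] [ 0.3 -0.7 -1.   0.6  0.7  0.1]
grille [ 0.51774151  0.30806264 -2.34923636] [ 0.1  0.2  0.2  0.1  0.  -0.3 -0.4  0.1]
grille [ 0.51436275  0.30724898 -2.35995951] [-0.3 -1.8 -1.6 -0.5  0.2 -1.1 -1.2 -0.2 -0.6 -0.2 -1.3 -1.  -1.1 -0.5]
disp [ 0.51949955 -0.12640717 -2.21186446] [-0.2  0.3 -0.7  0.5  1.3 -0.3 -0.4 -0.6]
disp [ 0.52834339 -0.12460945 -2.21051412] [ 0.4  0.5  0.  -0.3 -0.1  0.6 -0.3 -1. ]
disp [ 0.52343318 -0.12531599 -2.21024647] [-0.8 -1.1 -1.2 -0.9  0.7 -1.9 -0.9 -2.1 -1.2 -0.6 -1.4 -1.2 -1.6 -0.5
 -1.8 -2. ]
carton/mug ok [ 9.95976305e-01  2.86309941e-01  1.57673014e+00 -5.69664742e-06
  1.27860104e+00 -1.49957698e-01] 0.022 [[-0.911, 0.412, -0.0], [0.412, 0.911, -0.0], [0.0, -0.0, -1.0]]
```

```bash
cat > tgt.py <<'E'
from h import *
G=(0.515,0.308,-2.356); D=(0.5235,-0.125,-2.211)
def loc(P,x,y=0):
    c,s=np.cos(P[2]),np.sin(P[2]); return np.array([P[0]+c*x-s*y,P[1]+s*x+c*y])
def pose(yaw,xy,z,lean):
    # grille yaw -> tool: x = -grille x, z leaning toward +x
    g=np.array([np.cos(yaw),np.sin(yaw),0]); u=np.array([0,0,1.]); a=np.radians(lean)
    zt=np.sin(a)*g-np.cos(a)*u; y=np.array([-g[1],g[0],0]); x=np.cross(y,zt)
    return np.c_[x,y,zt], np.array([*xy,z])-.003*zt
def rel(M,p,s=None):
    s=s or ctrl.get_state(); C=R.from_quat(s['tcp_rot'])
    rv=(C.inv()*R.from_matrix(M)).as_rotvec(degrees=True); d=C.inv().apply(p-np.array(s['eef_pos']))*1000
    print('row',rv.round(1),d.round(1)); return rv,d
E
python3 - <<'E'
from tgt import *
xy=loc(G,-.025); print(xy)
M,p=pose(G[2],xy,.12,35); print(M.round(2).tolist(),p); rel(M,p)
E
```

```text
[0.53267423 0.32568111]
[[0.58, 0.71, -0.41], [0.58, -0.71, -0.41], [-0.57, 0.0, -0.82]] [0.53389073 0.32689808 0.12245746]
row [ 33.6 -23.3 106.7] [-351.7 -157.1  104.8]
```

Units first: shifts go in shares of 1000 mm and turns go in shares of 120 degrees. So -351.7 mm / 1000 = -0.3517, -157.1 mm / 1000 = -0.1571, 106.7 degrees / 120 = 0.8892.

Request:
send_rows --rows "0.28 -0.1942 0.8892 -0.3517 -0.1571 0.06 0.2;0.28 -0.1942 0.8892 -0.3517 -0.1571 0.06 0.2;0.28 -0.1942 0.8892 -0.3517 -0.1571 0.06 0.2;0.28 -0.1942 0.8892 -0.3517 -0.1571 0.06 0.2;0.28 -0.1942 0.8892 -0.3517 -0.1571 0.06 0.2;0.28 -0.1942 0.8892 -0.3517 -0.1571 0.08 0.2;0.28 -0.1942 0.8892 -0.3517 -0.1571 0.105 0.2;0.28 -0.1942 0.8892 -0.3517 -0.1571 0.105 0.2" --grip_force 60

```text
time: 2.1
eef_pos: [0.5332, 0.3243, 0.1184]
tcp_rot: [0.778, 0.577, -0.229, 0.093]
contact_force: [-0.3, 0.3, -0.2]
opening: 0.599
finger_force: 0.0
```

```bash
python3 - <<'E'
from tgt import *
M,p=pose(G[2],loc(G,-.025),.12,35); rel(M,p); print(np.round(ctrl.get_state()['qpos'],2))
E
```

```text
row [ 8.  -5.4 26.1] [ 0.5 -0.6 -4.8]
[ 0.48  0.54  1.51 -0.25  1.54  0.84]
```

In the tool's units: -4.8 mm / 1000 = -0.0048, -0.6 mm / 1000 = -0.0006, 26.1 degrees / 120 = 0.2175.

Request:
send_rows --rows "0.0667 -0.045 0.2175 0.0005 -0.0006 -0.0048 0.2;0.0667 -0.045 0.2175 0.0005 -0.0006 -0.0048 0.2;0.0667 -0.045 0.2175 0.0005 -0.0006 -0.0048 0.2;0.0667 -0.045 0.2175 0.0005 -0.0006 -0.0048 0.2"

```text
time: 2.6
eef_pos: [0.535, 0.3292, 0.1257]
tcp_rot: [0.881, 0.369, -0.274, 0.115]
contact_force: [-0.5, 0.1, 0.2]
opening: 0.601
finger_force: 0.0
```

```bash
python3 - <<'E'
from tgt import *
M,p=pose(G[2],loc(G,-.025),.031,35); rel(M,p); print(np.round(ctrl.get_state()['qpos'],2))
p=shot('scene'); im=p['color'][:,:,::-1].copy()
for z in (.037,):
    q=proj(p,[*loc(G,-.025),z])[0]; print(q)
s=ctrl.get_state(); zt=R.from_quat(s['tcp_rot']).as_matrix()[:,2]
q2=proj(p,np.array(s['eef_pos'])+.022*zt)[0]; print(q2)
c=cv2.resize(im[130:250,290:450],None,fx=5,fy=5,interpolation=cv2.INTER_CUBIC)
for q,k in((q,(0,0,255)),(q2,(0,255,0))): cv2.circle(c,tuple(int((a-b+.5)*5) for a,b in zip(q,(290,130))),4,k,1)
cv2.imwrite('pics/pre.png',c)
E
```

```text
row [ 0.3 -0.4  0.4] [50.4  0.9 77.3]
[ 0.46  0.61  1.41 -0.19  1.7   1.27]
[371.22230521 216.06570408]
[370.51875813 197.68427274]
```

View pics/pre.png

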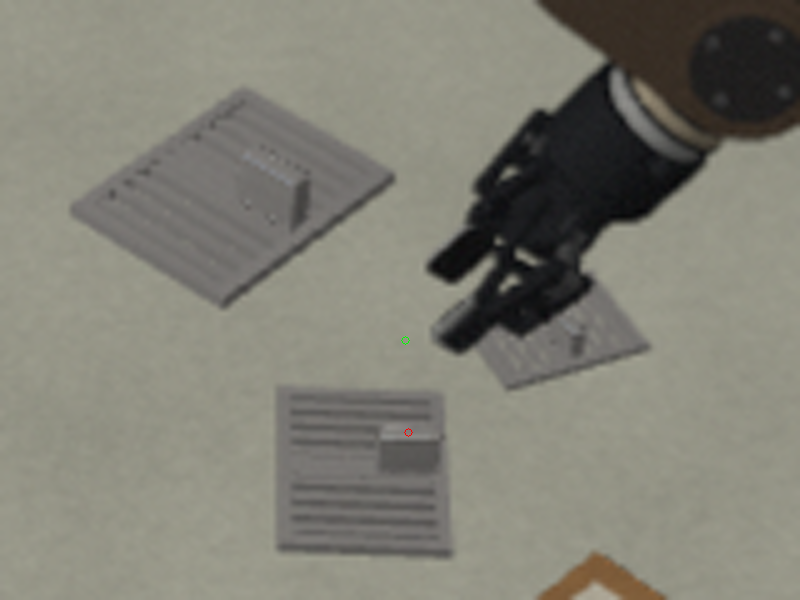

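The tab top is at crop (410,432), right under the projected target. The gripper is well aligned, so I descend.

In the tool's units: 77.3 mm / 1000 = 0.0773, 50.4 mm / 1000 = 0.0504, -0.4 degrees / 120 = -0.0033.

Request:
send_rows --rows "0.0025 -0.0033 0.0033 0.025 0.0005 0.038 0.2;0.0025 -0.0033 0.0033 0.042 0.0009 0.064 0.2;0.0025 -0.0033 0.0033 0.0504 0.0009 0.0773 0.2;0.0025 -0.0033 0.0033 0.0504 0.0009 0.0773 0.2"

```text
time: 3.15
eef_pos: [0.5328, 0.3269, 0.0332]
tcp_rot: [0.881, 0.365, -0.279, 0.115]
contact_force: [-0.6, -1.3, 0.4]
opening: 0.6
finger_force: 0.0
```

Request:
send_rows --rows "0 0 0 0 0 0 -1;0 0 0 0 0 0 -1;0 0 0 0 0 0 -1;0 0 0 0 0 0 -1;0 0 0 0 0 0 -1;0 0 0 0 0 0 -1" --grip_force 70

```text
time: 3.9
eef_pos: [0.5346, 0.3277, 0.0358]
tcp_rot: [0.882, 0.365, -0.276, 0.115]
contact_force: [1.1, 1.7, 6.0]
opening: 0.052
finger_force: 69.2
```

```bash
python3 - <<'E'
from tgt import *
M,p=pose(G[2],loc(G,-.025),.031+.07,35); rel(M,p)
E
```

```text
row [ 0.  -0.2 -0.1] [-39.5   0.2 -54.9]
```

In the tool's units: -55 mm / 1000 = -0.055, -39.5 mm / 1000 = -0.0395.

Request:
send_rows --rows "0 0 0 -0.01 0 -0.014 -1;0 0 0 -0.02 0 -0.028 -1;0 0 0 -0.03 0 -0.042 -1;0 0 0 -0.0395 0 -0.055 -1;0 0 0 -0.0395 0 -0.055 -1"

```text
time: 4.53
eef_pos: [0.5341, 0.327, 0.1041]
tcp_rot: [0.882, 0.365, -0.276, 0.115]
contact_force: [0.2, -0.6, -3.7]
opening: 0.016
finger_force: 65.8
```

```bash
python3 - <<'E'
from tgt import *
p=shot('scene'); im=p['color'][:,:,::-1].copy()
c=cv2.resize(im[130:250,290:450],None,fx=2.5,fy=2.5,interpolation=cv2.INTER_CUBIC)
t=shot('top')['color'][:,:,::-1]
d=cv2.resize(t[180:300,140:300],None,fx=2.5,fy=2.5,interpolation=cv2.INTER_CUBIC)
cv2.imwrite('pics/lift.png',np.hstack([c,d]))
E
```

```text
(no output)
```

View pics/lift.png

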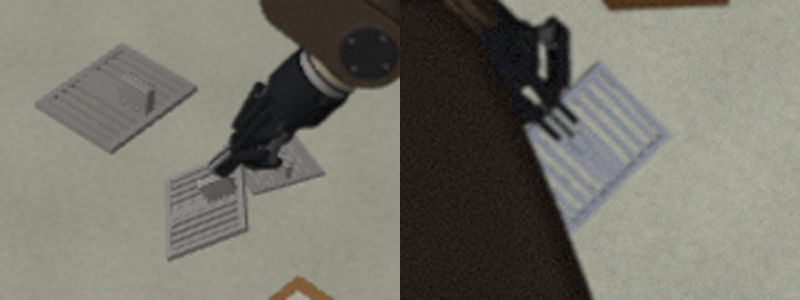

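It lifted, but the grip is only at the tab's upper front corner (left half, about (218,175)) and the plate looks tilted. I set it down and regrip deeper.

```bash
python3 - <<'E'
from tgt import *
p=shot('scene'); np.save('lift.npy',p['color']); save(p,'held1.png')
s=ctrl.get_state(); M=R.from_quat(s['tcp_rot']).as_matrix(); e=np.array(s['eef_pos'])
print(s['opening'],s['finger_force'],s['contact_force'],s['wrist_torque'],proj(p,[e,e+.003*M[:,2],e+.022*M[:,2]]).round(1).tolist())
E
```

```text
0.01943340433206602 65.53049877053127 [ 0.16450473 -0.46521694 -3.4835085 ] [ 0.46402979 -0.40898735  0.00310313] [[373.5, 199.7], [372.8, 200.3], [368.4, 204.2]]
```

Request:
send_rows --rows "0 0 0 0.01 0 0.014 -1;0 0 0 0.02 0 0.028 -1;0 0 0 0.03 0 0.042 -1;0 0 0 0.038 0 0.053 -1;0 0 0 0.04 0 0.057 -1;0 0 0 0.04 0 0.057 -1"

```text
time: 5.42
eef_pos: [0.5329, 0.3268, 0.0357]
tcp_rot: [0.881, 0.364, -0.28, 0.116]
contact_force: [-3.3, 0.1, 10.8]
opening: 0.015
finger_force: 102.7
```

In the tool's units: -57 mm / 1000 = -0.057, -40 mm / 1000 = -0.04.

Request:
send_rows --rows "0 0 0 0 0 0 0.2;0 0 0 0 0 0 0.2;0 0 0 -0.005 0 -0.007 0.2;0 0 0 -0.04 0 -0.057 0.2;0 0 0 -0.04 0 -0.057 0.2;0 0 0 -0.04 0 -0.057 0.2"

```text
time: 6.18
eef_pos: [0.5331, 0.3266, 0.1023]
tcp_rot: [0.881, 0.365, -0.277, 0.115]
contact_force: [-0.7, 0.1, -0.1]
opening: 0.602
finger_force: 0.0
```

```bash
python3 - <<'E'
from tgt import *
a=cv2.imread('pics/held1.png'); p=shot('scene'); b=p['color'][:,:,::-1]; t=shot('top')['color'][:,:,::-1]
f=lambda i,x,y,w,h,s:cv2.resize(i[y:y+h,x:x+w],None,fx=s,fy=s,interpolation=cv2.INTER_CUBIC)
L=f(a,345,180,50,37,8)[:296,:400]; 
cv2.imwrite('pics/c2.png',np.vstack([np.hstack([L,f(b,335,178,80,59,5)[:295,:400].copy() if 0 else cv2.resize(f(b,335,180,80,60,5),(400,296))]),np.hstack([cv2.resize(f(t,185,205,80,60,5),(400,300)),f(b,310,150,120,90,400/120)])]))
E
```

```text
(no output)
```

View pics/c2.png

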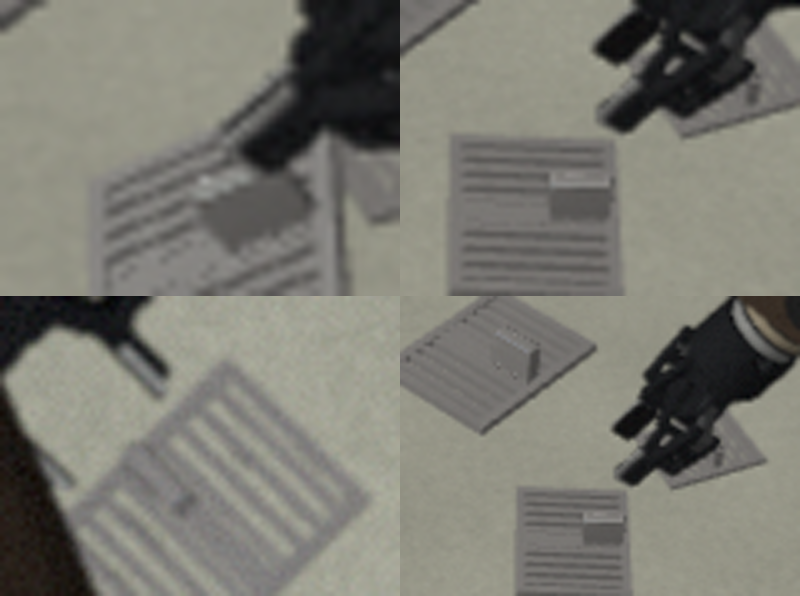

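The held view (upper left) shows only the tips holding the tab's top, with the plate tilted. After release the plate is flat and essentially unmoved, with the tab top at px (371,215.6). I'll go in deeper with narrower fingers, watching the force.

```bash
python3 - <<'E'
from tgt import *
M,p=pose(G[2],loc(G,-.025),.031,35); rel(M,p)
M,p=pose(G[2],loc(G,-.022),.026,35); rel(M,p)
E
```

```text
row [-0.1  0.1 -0. ] [40.   0.8 53.6]
row [-0.1  0.1 -0. ] [40.4  0.8 59.4]
```

In the tool's units: 57 mm / 1000 = 0.057, 54 mm / 1000 = 0.054.

Request:
send_rows --rows "0 0 0 0 0.0008 0 -0.4;0 0 0 0.02 0.0008 0.026 -0.4;0 0 0 0.04 0.0008 0.05 -0.4;0 0 0 0.04 0.0008 0.054 -0.4;0 0 0 0.04 0.0008 0.057 -0.4;0 0 0 0.04 0.0008 0.057 -0.4"

```text
time: 7.02
eef_pos: [0.5342, 0.3263, 0.0334]
tcp_rot: [0.882, 0.365, -0.277, 0.115]
contact_force: [0.1, -0.1, 0.5]
opening: 0.301
finger_force: 0.0
```

In the tool's units: 4 mm / 1000 = 0.004, 2 mm / 1000 = 0.002.

Request:
send_rows --rows "0 0 0 0 0 0.002 -0.4;0 0 0 0 0 0.004 -0.4;0 0 0 0 0 0.004 -0.4"

```text
time: 7.4
eef_pos: [0.5319, 0.3244, 0.029]
tcp_rot: [0.881, 0.365, -0.278, 0.115]
contact_force: [0.5, 0.4, -0.4]
opening: 0.302
finger_force: 0.0
```

In the tool's units: 4 mm / 1000 = 0.004, 2 mm / 1000 = 0.002.

Request:
send_rows --rows "0 0 0 0 0 0.002 -0.4;0 0 0 0 0 0.004 -0.4;0 0 0 0 0 0.004 -0.4"

```text
time: 7.78
eef_pos: [0.5301, 0.3227, 0.0253]
tcp_rot: [0.881, 0.365, -0.278, 0.115]
contact_force: [0.7, 0.1, -0.6]
opening: 0.303
finger_force: 0.0
```

In the tool's units: 4 mm / 1000 = 0.004, 2 mm / 1000 = 0.002.

Request:
send_rows --rows "0 0 0 0 0 0.002 -0.4;0 0 0 0 0 0.004 -0.4;0 0 0 0 0 0.004 -0.4"

```text
time: 8.15
eef_pos: [0.5285, 0.3211, 0.022]
tcp_rot: [0.881, 0.365, -0.278, 0.115]
contact_force: [0.7, -0.7, 0.4]
opening: 0.301
finger_force: 0.0
```

In the tool's units: -2 mm / 1000 = -0.002.

Request:
send_rows --rows "0 0 0 0 0 -0.002 -0.6;0 0 0 0 0 -0.002 -0.75;0 0 0 0 0 -0.002 -1;0 0 0 0 0 -0.002 -1;0 0 0 0 0 -0.002 -1;0 0 0 0 0 -0.002 -1" --grip_force 60

```text
time: 8.9
eef_pos: [0.5299, 0.3224, 0.0244]
tcp_rot: [0.881, 0.365, -0.277, 0.115]
contact_force: [2.0, 3.7, 3.2]
opening: 0.123
finger_force: 60.6
```

In the tool's units: -74 mm / 1000 = -0.074, -58 mm / 1000 = -0.058.

Request:
send_rows --rows "0 0 0 -0.006 0 -0.008 -1;0 0 0 -0.02 0 -0.028 -1;0 0 0 -0.04 0 -0.058 -1;0 0 0 -0.052 0 -0.074 -1;0 0 0 -0.052 0 -0.074 -1"

```text
time: 9.52
eef_pos: [0.5307, 0.3224, 0.117]
tcp_rot: [0.882, 0.365, -0.275, 0.115]
contact_force: [0.4, -0.0, -3.4]
opening: 0.123
finger_force: 59.9
```

```bash
cat >> tgt.py <<'E'
# grasp transform: grille in tool, from the grasp moment
from h import R
def T(M,p):
    A=np.eye(4);A[:3,:3]=M;A[:3,3]=p;return A
def gpose(P,z): return T(R.from_euler('z',P[2]).as_matrix(),[P[0],P[1],z])
G0=gpose(G,0.); TG=T(R.from_quat([0.881,0.365,-0.277,0.115]).as_matrix(),[0.5299,0.3224,0.0244])
TinG=np.linalg.inv(G0)@TG
def now():
    s=ctrl.get_state(); return T(R.from_quat(s['tcp_rot']).as_matrix(),s['eef_pos'])
def grille_now():
    return now()@np.linalg.inv(TinG)
def togrille(xr,z,yr=0,dyaw=0):
    "target grille at xr,yr in recess frame, z above counter"
    A=gpose((*loc(D,-.0265+xr,yr),D[2]+dyaw),z)@TinG
    return rel(A[:3,:3],A[:3,3])
E
python3 - <<'E'
from tgt import *
print(TinG.round(3).tolist()); s=ctrl.get_state(); print(s['opening'],s['contact_force'],s['wrist_torque'],s['qpos'])
g=grille_now(); print(g[:3,3].round(4))
togrille(-.112,.09)
p=shot('scene'); t=shot('top')
f=lambda i,x,y,w,h,s:cv2.resize(i['color'][y:y+h,x:x+w,::-1],None,fx=s,fy=s,interpolation=cv2.INTER_CUBIC)
F=[[x,y,z,1] for z in(.007,0) for x,y in((-.05,-.065),(-.05,.065),(.05,.065),(.05,-.065))]
a=f(p,325,160,80,60,5); q=proj(p,(np.array(F)@g.T)[:,:3])
for u in q[:4]: cv2.circle(a,tuple(((u-[325,160]+.5)*5).astype(int).tolist()),4,(0,0,255),1)
b=f(t,170,195,100,75,4); q=proj(t,(np.array(F)@g.T)[:,:3])
for u in q[:4]: cv2.circle(b,tuple(((u-[170,195]+.5)*4).astype(int).tolist()),4,(0,0,255),1)
cv2.imwrite('pics/held2.png',np.hstack([a,b]))
E
```

```text
[[-0.82, -0.0, 0.572, -0.021], [0.0, 1.0, 0.0, 0.0], [-0.572, 0.0, -0.82, 0.024], [0.0, 0.0, 0.0, 1.0]]
0.12300879236961504 [ 4.22240846e-01 -2.15229654e-03 -3.40927231e+00] [ 0.50548927 -0.48687097  0.04362421] [ 0.45848005  0.61051908  1.43067242 -0.1862106   1.67809343  1.28009284]
[0.5158 0.3081 0.0925]
row [-4.7 -0.2 -6.9] [-132.8  288.7   95.8]
```

View pics/held2.png

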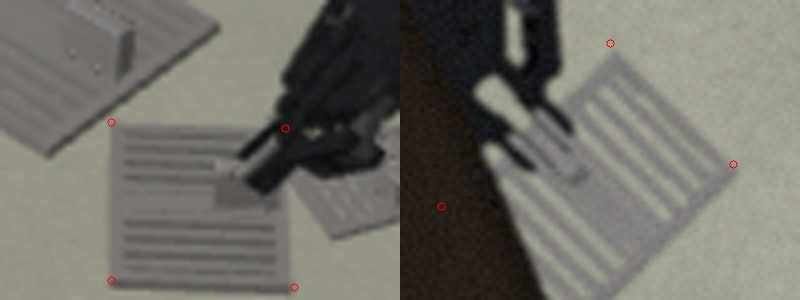

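The grip is good now: the plate hangs flat, its corners match the prediction to 1-2 px, and the opening is steady. Moving over the ledge.

In the tool's units: 288.7 mm / 1000 = 0.2887, 256 mm / 1000 = 0.256, -6.9 degrees / 120 = -0.0575.

Request:
send_rows --rows "-0.0042 0 -0.0083 -0.017 0.036 0.012 -1;-0.0083 0 -0.0167 -0.033 0.072 0.024 -1;-0.0167 -0.0008 -0.025 -0.055 0.12 0.04 -1;-0.025 -0.0008 -0.0333 -0.078 0.168 0.056 -1;-0.0333 -0.0017 -0.0458 -0.1 0.216 0.072 -1;-0.0392 -0.0017 -0.0575 -0.118 0.256 0.086 -1;-0.0392 -0.0017 -0.0575 -0.1328 0.2887 0.0958 -1;-0.0392 -0.0017 -0.0575 -0.1328 0.2887 0.0958 -1"

```text
time: 10.62
eef_pos: [0.6167, -0.0008, 0.11]
tcp_rot: [0.852, 0.426, -0.272, 0.133]
contact_force: [-0.4, 0.8, -3.5]
opening: 0.123
finger_force: 59.8
```

```bash
python3 - <<'E'
from tgt import *
print(ctrl.get_state()['qpos'])
g=grille_now(); print(g[:3,3].round(4))
togrille(-.108,.04);togrille(-.108,.03)
p=shot('scene'); t=shot('top')
f=lambda i,x,y,w,h,s:cv2.resize(i['color'][y:y+h,x:x+w,::-1],None,fx=s,fy=s,interpolation=cv2.INTER_CUBIC)
F=[[x,y,z,1] for z in(.007,0) for x,y in((-.05,-.065),(-.05,.065),(.05,.065),(.05,-.065))]
def dr(i,o,w,h,s):
    a=f(i,*o,w,h,s); a=(255*(a/255.)**.6).astype('uint8')
    q=proj(i,(np.array(F)@g.T)[:,:3]); d=proj(i,[[*loc(D,x,y),.03] for x,y in((-.2,-.1),(-.2,.1),(-.08,.0685),(-.08,-.0685))])
    for Q,k in((q[:4],(0,0,255)),(d,(0,255,0))):
        for u in Q: cv2.circle(a,tuple(((u-o+.5)*s).astype(int).tolist()),4,k,1)
    return a
cv2.imwrite('pics/ledge.png',np.hstack([dr(p,(240,225),120,120,400/120),dr(t,(290,130),120,120,400/120)]))
E
```

```text
[ 0.02088813  0.52849493  1.56993522 -0.47155997  1.47031726  0.81552623]
[ 0.6037 -0.0171  0.0857]
row [-0.4  0.4 -0. ] [26.2  0.1 37.2]
row [-0.4  0.4 -0. ] [32.   0.1 45.4]
```

View pics/ledge.png

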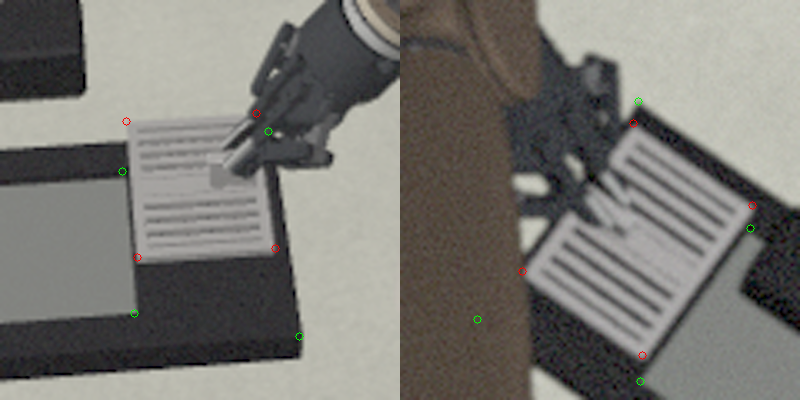

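The plate is level above the ledge and the markers agree with the plinth edges. Lowering onto the ledge.

In the tool's units: 45.4 mm / 1000 = 0.0454, 42 mm / 1000 = 0.042, -0.4 degrees / 120 = -0.0033.

Request:
send_rows --rows "-0.0033 0.0033 0 0.009 0 0.012 -1;-0.0033 0.0033 0 0.018 0 0.025 -1;-0.0033 0.0033 0 0.026 0 0.037 -1;-0.0033 0.0033 0 0.03 0 0.042 -1;-0.0033 0.0033 0 0.032 0 0.0454 -1;-0.0033 0.0033 0 0.032 0 0.0454 -1"

```text
time: 11.48
eef_pos: [0.6177, 0.0019, 0.0565]
tcp_rot: [0.852, 0.429, -0.266, 0.136]
contact_force: [0.1, -1.0, -3.5]
opening: 0.12
finger_force: 59.7
```

```bash
python3 - <<'E'
from tgt import *
g=grille_now(); print(g[:3,3].round(4)); togrille(-.108,.03)
E
```

```text
[ 0.6052 -0.0145  0.0321]
row [ 0.3 -0.2  0.1] [-1.1  0.6  3.4]
```

In the tool's units: 2.5 mm / 1000 = 0.0025, 1.5 mm / 1000 = 0.0015, 0.3 degrees / 120 = 0.0025.

Request:
send_rows --rows "0.0025 -0.0017 0 0.0005 0.0005 0.0015 -1;0.0025 -0.0017 0 0.001 0.0005 0.0025 -1;0.0025 -0.0017 0 0.001 0.0005 0.0025 -1"

```text
time: 11.85
eef_pos: [0.618, 0.0011, 0.0545]
tcp_rot: [0.852, 0.428, -0.268, 0.135]
contact_force: [0.4, 0.8, -2.7]
opening: 0.12
finger_force: 60.0
```

In the tool's units: 1.6 mm / 1000 = 0.0016, 1.1 mm / 1000 = 0.0011.

Request:
send_rows --rows "0 0 0 0.0006 0 0.0008 -1;0 0 0 0.0011 0 0.0016 -1;0 0 0 0.0011 0 0.0016 -1"

```text
time: 12.22
eef_pos: [0.618, 0.0011, 0.0544]
tcp_rot: [0.852, 0.428, -0.269, 0.136]
contact_force: [-0.8, 1.3, 6.9]
opening: 0.122
finger_force: 60.8
```

```bash
python3 - <<'E'
from tgt import *
g=grille_now(); A=np.linalg.inv(gpose((*loc(D,-.0265),D[2]),.03))@g; print((A[:3,3]*1000).round(1), R.from_matrix(A[:3,:3]).as_rotvec(degrees=True).round(2))
togrille(-.03,.030)
E
```

```text
[-1.103e+02  2.000e-01  1.000e-01] [ 0.03 -0.14  0.03]
row [0.  0.1 0. ] [-65.8  -0.2  46.2]
```

Slide in steps of about 15 mm.

In the tool's units: -65.8 mm / 1000 = -0.0658, -58 mm / 1000 = -0.058.

Request:
send_rows --rows "0 0 0 -0.012 0 0.008 -1;0 0 0 -0.024 0 0.0165 -1;0 0 0 -0.036 0 0.025 -1;0 0 0 -0.048 0 0.0333 -1;0 0 0 -0.058 0 0.0403 -1;0 0 0 -0.0658 0 0.0457 -1;0 0 0 -0.0658 0 0.0457 -1"

```text
time: 13.1
eef_pos: [0.5709, -0.0642, 0.0544]
tcp_rot: [0.853, 0.428, -0.267, 0.136]
contact_force: [1.7, 1.8, 6.4]
opening: 0.125
finger_force: 60.9
```

```bash
cat >> tgt.py <<'E'
def inrec():
    A=np.linalg.inv(gpose((*loc(D,-.0265),D[2]),.03))@grille_now(); print('grille in recess mm',(A[:3,3]*1000).round(1), R.from_matrix(A[:3,:3]).as_rotvec(degrees=True).round(2))
E
python3 - <<'E'
from tgt import *
inrec(); g=grille_now()
p=shot('scene'); t=shot('top')
def dr(i,o,w,h,s,gm):
    a=cv2.resize(i['color'][o[1]:o[1]+h,o[0]:o[0]+w,::-1],None,fx=s,fy=s,interpolation=cv2.INTER_CUBIC); return (255*(a/255.)**gm).astype('uint8')
cv2.imwrite('pics/slide.png',np.hstack([dr(p,(225,260),80,80,5,.5),dr(t,(330,160),100,100,4,.5)]))
E
```

```text
grille in recess mm [-29.8   1.5  -0. ] [0.17 0.   0.05]
```

View pics/slide.png

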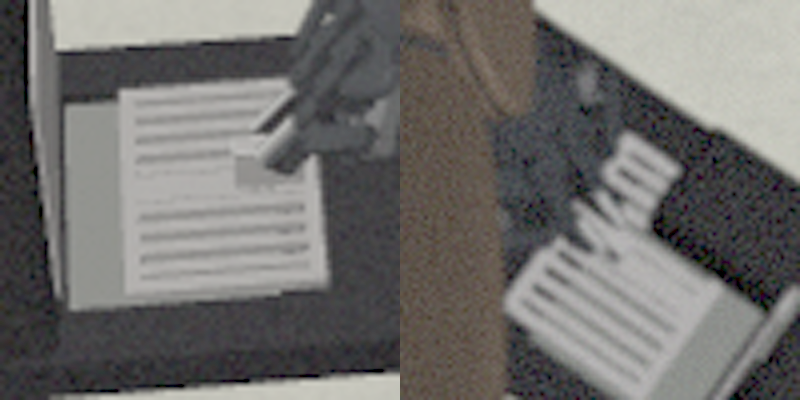

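The plate lies half over the recess. In the scene crop its rear edge is at x≈122 and the recess strip runs x 67 to 120. I measure lateral centring numerically from intensity profiles.

```bash
python3 - <<'E'
from tgt import *
p=shot('scene'); im=cv2.GaussianBlur(p['color'],(3,3),0).mean(2).astype(np.float32)
def prof(x0,x1,ys,z):
    out=0
    for x in np.linspace(x0,x1,12):
        q=proj(p,[[*loc(D,-.0265+x,y),z] for y in ys]).astype(np.float32)
        out=out+cv2.remap(im,q[:,0].reshape(1,-1),q[:,1].reshape(1,-1),cv2.INTER_LINEAR)[0]/12
    return out
for nm,x0,x1,z in(('grille',-.005,.012,.037),('rec',.03,.045,.03)):
    for sg in(-1,1):
        ys=sg*np.arange(.05,.086,.002); print(nm,sg,[f'{abs(y)*1000:.0f}:{v:.0f}' for y,v in zip(ys,prof(x0,x1,ys,z))])
E
```

```text
grille -1 ['50:109', '52:105', '54:103', '56:108', '58:111', '60:108', '62:91', '64:68', '66:46', '68:29', '70:22', '72:19', '74:19', '76:19', '78:19', '80:19', '82:19', '84:18']
grille 1 ['50:110', '52:114', '54:111', '56:108', '58:107', '60:112', '62:115', '64:113', '66:103', '68:91', '70:78', '72:63', '74:46', '76:30', '78:21', '80:18', '82:18', '84:18']
rec -1 ['50:84', '52:84', '54:83', '56:83', '58:75', '60:63', '62:44', '64:29', '66:18', '68:16', '70:16', '72:17', '74:18', '76:18', '78:18', '80:18', '82:17', '84:17']
rec 1 ['50:84', '52:84', '54:84', '56:84', '58:84', '60:84', '62:83', '64:80', '66:71', '68:56', '70:38', '72:26', '74:19', '76:18', '78:18', '80:19', '82:19', '84:18']
```

In the tool's units: -21 mm / 1000 = -0.021, -18 mm / 1000 = -0.018.

Request:
send_rows --rows "0 0 0 -0.007 -0.0003 0.005 -1;0 0 0 -0.014 -0.0005 0.0095 -1;0 0 0 -0.018 -0.0005 0.0125 -1;0 0 0 -0.021 -0.0005 0.0145 -1;0 0 0 -0.021 -0.0005 0.0145 -1"

```text
time: 13.88
eef_pos: [0.5523, -0.0836, 0.0508]
tcp_rot: [0.852, 0.428, -0.27, 0.134]
contact_force: [-0.1, 0.9, -3.6]
opening: 0.12
finger_force: 59.8
```

```bash
python3 -c "
from tgt import *
inrec()"
```

```text
grille in recess mm [-3.2 -2.  -3.5] [-0.21 -0.11 -0.01]
```

In the tool's units: 5.8 mm / 1000 = 0.0058, 4.5 mm / 1000 = 0.0045, 0.2 degrees / 120 = 0.0017.

Request:
send_rows --rows "0.0017 0 0 -0.0008 0.0007 0.002 -1;0.0017 0 0 0 0.0007 0.0045 -1;0.0017 0 0 0.0006 0.0007 0.0058 -1;0.0017 0 0 0.0006 0.0007 0.0058 -1"

```text
time: 14.38
eef_pos: [0.5529, -0.086, 0.0469]
tcp_rot: [0.852, 0.428, -0.269, 0.133]
contact_force: [-0.1, -0.2, -3.5]
opening: 0.119
finger_force: 59.8
```

```bash
python3 -c "
from tgt import *
inrec()"
```

```text
grille in recess mm [-1.6 -0.2 -7.4] [-0.23 -0.06 -0.06]
```

In the tool's units: 2 mm / 1000 = 0.002, 1.5 mm / 1000 = 0.0015.

Request:
send_rows --rows "0 0 0 0 0 0.0015 -1;0 0 0 0.0003 0 0.002 -1;0 0 0 0.0003 0 0.002 -1;0 0 0 0.0003 0 0.002 -1"

```text
time: 14.88
eef_pos: [0.5529, -0.0867, 0.0464]
tcp_rot: [0.852, 0.428, -0.269, 0.134]
contact_force: [-0.1, 2.8, 4.1]
opening: 0.119
finger_force: 60.5
```

```bash
python3 -c "
from tgt import *
inrec()"
```

```text
grille in recess mm [-1.1  0.2 -8. ] [-0.16 -0.06 -0.07]
```

It is home at -8.0 mm. Release and back off along the tool axis.

In the tool's units: -80 mm / 1000 = -0.08, -50 mm / 1000 = -0.05.

Request:
send_rows --rows "0 0 0 0 0 0 -0.4;0 0 0 0 0 0 -0.4;0 0 0 0 0 0 -0.4;0 0 0 0 0 -0.01 -0.4;0 0 0 0 0 -0.025 -0.4;0 0 0 0 0 -0.05 -0.4;0 0 0 0 0 -0.08 -0.4;0 0 0 0 0 -0.08 -0.4"

```text
time: 15.88
eef_pos: [0.583, -0.0492, 0.1144]
tcp_rot: [0.853, 0.428, -0.266, 0.135]
contact_force: [0.2, -0.0, 0.8]
opening: 0.303
finger_force: 0.0
```

```bash
python3 - <<'E'
from tgt import *
p=shot('scene'); t=shot('top')
for n,i in(('s',p),('t',t)):
    for k in('mug','jug','carton'):
        d=ctrl.look_for(i,k); print(n,k,toworld(i,d[0]['position']).round(3) if d else None)
def dr(i,o,w,h,s,gm):
    a=cv2.resize(i['color'][o[1]:o[1]+h,o[0]:o[0]+w,::-1],None,fx=s,fy=s,interpolation=cv2.INTER_CUBIC); return (255*(a/255.)**gm).astype('uint8')
cv2.imwrite('pics/end.png',np.hstack([dr(p,(220,240),100,100,4,.5),dr(t,(330,160),100,100,4,.5)]))
E
```

```text
s mug [0.754 0.092 0.052]
s jug [ 0.547 -0.203  0.241]
s carton [0.726 0.24  0.062]
t mug [ 0.477 -0.149  0.383]
t jug None
t carton [0.708 0.253 0.058]
```

View pics/end.png

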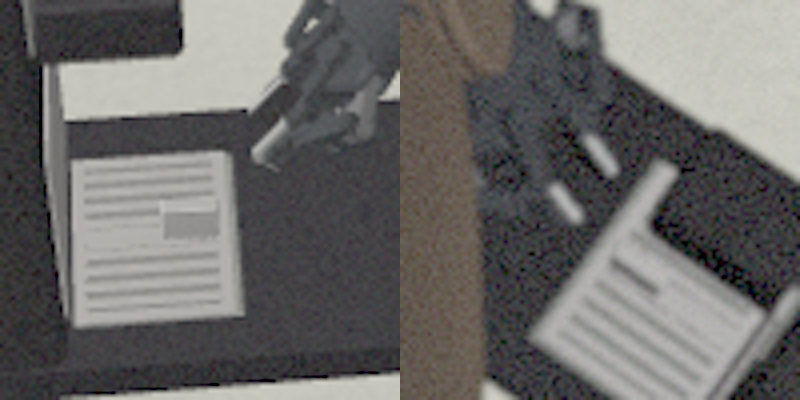

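The grille sits flush in the recess (left half, x 70-243, y 152-328), tab at the front, and the gripper is clear.

```bash
python3 -c "
from plant import ctrl
print(ctrl.sign_off())"
```

```text
the job is handed in; nothing more can be done
None
```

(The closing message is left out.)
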